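Swing the tray clear and set the flask stirring

ROBOT

A 7-joint arm with a two-finger parallel gripper is mounted at the origin on the work surface. World frame = base frame: x ahead of the robot, y to its left, z up, the work surface at z = 0. Lengths are in m, angles in rad, forces in N, time in s.
With the tool pointing down it reaches from about 0.4 to 0.875 m from the base axis. Payload 19.3 kg.
Tool frame: the origin (TCP) lies at the very end of the fingers, on their centre line; the grasp point (between the pads) lies 19 mm behind it; z points along the fingers, y is the direction in which the jaws open and shut (so a half turn about z gives the same grasp; the last joint's range is limited). The gripper opens to 85 mm and grips with 20 to 120 N. Pads are 22 mm wide; open, the fingers measure 114 mm over their backs; the gripper's body (76 mm by 85 mm) begins 54 mm behind the grasp point. The pads swing forward as they close: fully open they stand 13 mm farther back than shut.
Start: joints at [-1.172, 0.521, -0.036, 1.599, 0.021, 1.021, -0.113], TCP at [0.282, 0.558, 0.231] pointing down, gripper open.
Joint ranges: [-2.91, 2.91], [-0.3, 2.13], [-1.5, 1.42], [0.17, 2.43], [-1.26, 4.41], [0.16, 1.93], [-2.52, 2.52]. Speed limits (rad/s): [1.89, 1.89, 2.39, 2.39, 3.01, 3.01, 3.01].

INTERFACE

Orientations are given as [roll, pitch, yaw] about the fixed x, y, z axes, in that order (R = Rz(yaw) Ry(pitch) Rx(roll)).
In Python, from workcell import bot, grab_frame, calibration, workorder gives the robot as it stands.
- The arm moves only by the tool move_arm, never from a script. Its arguments are lists of equal length, an entry for each row: "jaw": the closure in counts, from 0 (fully open) to 255 (shut); "dp": the shift along the tool's x, y, z in units of 800 mm (1.0 is 800 mm), a list of three; "rotation": the turn, a rotation vector about the tool's x, y, z in units of pi rad (1.0 is pi rad), a list of three. In form: {"jaw": [jaw, ...], "dp": [[dx, dy, dz], ...], "rotation": [[rx, ry, rz], ...]}. A call has 1 to 10 rows; each row shifts and turns the commanded pose from where the row before left it, along the tool's axes as they then stand; what a row does not reach is not made up. A row lasts 1/8 s, in which the tool goes at most 62.5 mm and 10.7 degrees, less where a joint would pass 70% of its speed; a pose out of reach is approached as far as the arm can. A call with a number of a shift or a turn outside -1 to 1 is refused whole. A call with a gripper value outside its range is refused whole. The fingers move at their own pace and stop on an object; "squeeze" is the grip in N (left out, the last holds). Time passes only in rows, so rows that do not move let the fingers close. It gives the time, the measured TCP pose, the force and the opening at its end, in the units of the state.
- bot.observe(): the state, without advancing time (a new reading comes with each control period).
- grab_frame(name): name is "scene" or "top"; returns the picture (384x512x3 uint8, blue, green, red); there is no depth.
- calibration(name): a dict with "camera_matrix" (3x3 intrinsics, pixels), "T" (4x4, takes a point from camera to world coordinates). Camera axes: x right, y down, z forward; pixel columns grow to the right and rows downward; lengths in m; the calibration is good to about 2 mm. A picture is of the moment at which its call begins. calibration takes no time and is no camera call.
- workorder.job_done(): hands the job in, once; it reports no verdict.
The state is a dict: "clock": time; "qpos": joint angles; "qd": joint speeds; "joint_efforts": joint torques, N m; "position": TCP position; "tool_rot": TCP orientation; "force": force on the tool from outside, world axes, zero at the start; "moment": the same for the moment, N m; "grip_width": finger opening in m.
Only numpy, scipy, OpenCV 4.12 (cv2) and the standard library are available. Lean on these libraries where they do the work, as an engineer would, in place of code of your own. Each camera call takes 0.05 s, during which the arm holds its last target. There are 200 camera calls.

TASK

Take the white sample jar out of the way and stand it upright in the grey tray; then, without lifting the tray, swing it on the bench a quarter turn away from the stirrer by pushing its light corner, the one by the stirrer, round the opposite corner, which the weight of the full amber bottle holds roughly in its place, until the tray stands end-on and square to the stirrer's front. Next set the stoppered flask down gently, upright in the middle of the stirrer's plate. Last, turn the stirring knob clockwise from off to the first long mark of its scale; leave the heating off and the other things on the bench alone.

Things in the scene. Friction and masses are not known exactly. Their poses are not given: they have to be found in the camera images.
- stirrer: Blue magnetic hotplate stirrer, fixed: 160 mm wide (y), 250 mm deep (x), origin under its centre, -x side the front, z up. Front edge at x = -125 mm, 32 mm high; from there the control panel slopes up at 0.325 rad to 72 mm height at x = -15 mm. At the start about 60 mm lie free between its front and the tray.
- plate (a point): Centre of the top face of the stirrer's round white plate (135 mm across), 85 mm above the bench; axes as the stirrer's.
- stir_knob (a joint): Angle (rad) of the stirring knob: the right-hand one of the two as you stand facing the stirrer's front (the one at -y of the stirrer). 0 = off, grows clockwise seen from above the panel, end stop at 4.19. The first long mark of its scale is at 1.05 (a sixth of a turn). It has light friction (0.025 N m) and stays where it is left.
- stir_knob_mid (a point): Centre of the stirring knob, half-way up: plain round black knob, 34 mm across and 24 mm high, standing square on the sloping panel. z is its axis, pointing away from the panel, tilted 0.325 rad from vertical towards the stirrer's front; its free end is 12 mm along z from this point.
- heat_knob (a joint): Angle (rad) of the heating knob, the same kind, 84 mm to the left of the stirring knob (at +y of the stirrer). 0 = off; it must stay off.
- tray: Open grey tray, loose, 0.13 kg: 200 mm long (x), 140 mm wide (y), rim 50 mm above the bench, walls 4 mm, four 3 mm feet, inner floor 7 mm above the underside. Origin mid-underside, z up. The full bottle in the (+x, +y) corner holds that foot by friction. At the start its -y long side faces the stirrer's front; at the finish its +x points at that front: a quarter turn clockwise from above.
- tray_heel (a point): The tray's outer corner where the full bottle stands, half-way up the wall: at (+100, +70, +25) mm in the tray's frame. Held only by the bottle's weight: in the quarter turn it creeps about 60 mm towards the stirrer if the very tip of the light corner is pushed, about 30 mm if the long wall is pushed some 40 mm in from that corner; more than 75 mm is too far.
- tray_toe (a point): The tray's opposite, light outer corner, half-way up the wall: at (-100, -70, +25) mm in the tray's frame. At the start it lies next to the stirrer; the wall to push is the long one at -y of the tray, close to this corner, from the gap before the stirrer.
- bottle_mid (a point): Full amber laboratory bottle with a black cap, loose, standing in the tray about (55, 25) mm from the tray's centre, not to be handled: 74 mm across, 150 mm high, about 0.62 kg. This point is on its axis half-way up (75 mm).
- jar_mid (a point): White plastic sample jar with a screw lid, loose, upright on the bench where the tray has to swing: body 45 mm across and 44 mm high, lid 48 mm across, 62 mm high in all, 0.06 kg. This point is on its axis half-way up (31 mm above its foot).
- flask_mid (a point): Amber conical (Erlenmeyer) flask with a grey stopper, loose, upright at the left: base 85 mm across, 158 mm high; neck and stopper together form a round grip 36 mm across from 98 mm above the foot to the top, 0.24 kg. This point is on its axis half-way up (79 mm above its foot).
- spare_bottle: Clear laboratory bottle with a black cap, 70 mm across and 138 mm high, upright at the left near the flask; leave alone. Origin under its centre.
- beaker: Glass beaker, 68 mm across and 90 mm high, between the arm and the stirrer; leave alone. Origin under its centre.
- petri: Stack of three clear petri dishes, 90 mm across and 42 mm high, on the bench ahead of the arm, to the left; leave alone. Origin under its centre.
There are look-alikes about, which are no part of the job. What is shaped like the part that bears jar_mid but blue is not meant.

How it is judged:
On the way, in this order (a step that is already met when the one before it is completed fails the run):
1. the jar stands upright in the tray, let go (x of jar_mid in the frame of tray between -0.1 and 0.1 m and y of jar_mid in the frame of tray between -0.07 and 0.07 m and z of jar_mid in the frame of tray below 0.044 m and angle between jar_mid's own z axis and vertical below 0.15 rad and linear speed of each of jar, tray below 0.02 m/s and contact force between the fingers and jar below 0.1 N), for 0.2 s.
2. the tray stands end-on to the stirrer's front, square with it, its bottle corner where it was (angle between the x axis of tray and the x axis of stirrer, either way round below 0.14 rad and x of tray_toe in the frame of stirrer below -0.42 m and distance of tray_heel from where it was at the start of the episode below 0.075 m and angle between tray's own z axis and vertical below 0.05 rad and height (world z) of tray below 0.005 m and linear speed of tray below 0.02 m/s), for 0.2 s.
3. the flask stands upright in the middle of the plate, let go (horizontal distance between flask_mid and plate below 0.02 m and distance between flask_mid and plate below 0.084 m and angle between flask_mid's own z axis and vertical below 0.08 rad and linear speed of flask below 0.02 m/s and contact force between the fingers and flask below 0.1 N), for 0.2 s.
4. the stirring knob is at the first long mark (value of joint stir_knob between 0.85 and 1.25 rad), for 0.2 s.
At the end, for the whole second after the job is handed in: Jar upright in the tray; tray flat, within 8 deg of square end-on to the stirrer's front, bottle corner within 75 mm of its start, bottle upright; flask upright within 20 mm of the plate's centre; stirring knob 0.85 to 1.25 rad (mark 1.05), heating off (under 0.15); all at rest (all of step 2 and all of step 4 and x of jar_mid in the frame of tray between -0.1 and 0.1 m and y of jar_mid in the frame of tray between -0.07 and 0.07 m and z of jar_mid in the frame of tray below 0.044 m and angle between jar_mid's own z axis and vertical below 0.15 rad and horizontal distance between flask_mid and plate below 0.02 m and distance between flask_mid and plate below 0.084 m and angle between flask_mid's own z axis and vertical below 0.08 rad and linear speed of each of jar, flask, bottle below 0.02 m/s and angle between bottle_mid's own z axis and vertical below 0.1 rad and value of joint heat_knob below 0.15 rad); the robot touches nothing.
It fails at once if the tray is lifted or tipped, or its bottle corner is shifted by more than 90 mm (height (world z) of tray above 0.015 m or angle between tray's own z axis and vertical above 0.12 rad or distance of tray_heel from where it was at the start of the episode above 0.09 m).
It fails at once if the bottle, the jar or the flask is tipped over (angle between bottle_mid's own z axis and vertical above 0.35 rad or angle between any of jar_mid, flask_mid's own z axis and vertical above 0.8 rad).
It fails at once if the flask is dropped or banged on to the plate (over 0.4 m/s within 20 mm above it, or over 80 N) (contact force between flask and stirrer above 80 N or (distance between flask_mid and plate below 0.099 m and linear speed of flask above 0.4 m/s)).
It fails at once if the heating is turned on (value of joint heat_knob above 0.25 rad).
It fails at once if a bystander is moved by more than 30 mm (distance of any of spare_bottle, beaker, petri from where it was at the start of the episode above 0.03 m).
It also fails if it takes over 72 s, if anything falls off the work surface, if the arm or the gripper's body presses on something with over 40 N, if the wrist force passes 120 N, or if a joint passes its speed limit or range.

## Working session

There is one attempt and no reset: what is moved stays moved. The work goes in short steps, Python scripts to look and compute and a tool call to move; the robot and the scene stay as the last step left them, time stands still between calls to the robot, and variables do not carry over. Pictures are saved under pics/ and viewed, about 8 in all and at most 12, crops included, and the job is handed in when it is done.

Besides the shell and the picture viewer there is one more tool, called after "Call:" as a command line: name --argument value ..., lists and objects as JSON in quotes. move_arm: Moves the arm, as the interface text tells. Shifts and turns lie within -1 to 1; 1 stands for 800 mm of shift or pi rad of turn. Its arguments: {"type":"object","properties":{"jaw":{"type":"array","items":{"type":"number"}},"dp":{"type":"array","items":{"type":"array","items":{"type":"number","minimum":-1,"maximum":1}}},"rotation":{"type":"array","items":{"type":"array","items":{"type":"number","minimum":-1,"maximum":1}}},"squeeze":{"type":"number"}},"required":["jaw","dp","rotation"]}

```bash
ls; mkdir -p pics
python3 - <<'E'
from workcell import bot, grab_frame, calibration
import cv2,numpy as np
np.set_printoptions(suppress=True,precision=4)
print(bot.observe())
for n in("scene","top"):
    im=grab_frame(n);cv2.imwrite(f"pics/{n}0.png",im)
    c=calibration(n);print(n,c["camera_matrix"],c["T"])
a=cv2.imread("pics/top0.png");cv2.imwrite("pics/top0b.png",cv2.resize(a,(800,600),interpolation=cv2.INTER_CUBIC))
a=cv2.imread("pics/scene0.png");cv2.imwrite("pics/scene0b.png",cv2.resize(a,(800,600),interpolation=cv2.INTER_CUBIC))
E
```

```text
pics
{'clock': 0.0, 'qpos': array([-1.1722,  0.522 , -0.0363,  1.6   ,  0.0212,  1.0211, -0.1128]), 'qd': array([-0.0008,  0.0013,  0.0001, -0.0003, -0.0003,  0.0007,  0.0003]), 'joint_efforts': array([ -0.0005, -92.7113,   1.9796, -36.9921,   0.0178,   0.0084,
        -0.    ]), 'position': array([0.2823, 0.5573, 0.2307]), 'tool_rot': array([-3.1405,  0.0001,  2.6727]), 'force': array([-0.3643, -0.2771,  0.0118]), 'moment': array([-0.0299, -0.0039,  0.0734]), 'grip_width': 0.08559418826480245}
scene [[361.0983   0.     258.8159]
 [  0.     361.0983 189.5677]
 [  0.       0.       1.    ]] [[ 0.0566  0.8009 -0.5961  1.156 ]
 [ 0.9984 -0.0403  0.0406 -0.0411]
 [ 0.0085 -0.5974 -0.8019  0.9029]
 [ 0.      0.      0.      1.    ]]
top [[362.864    0.     255.6221]
 [  0.     362.864  186.0589]
 [  0.       0.       1.    ]] [[ 0.0154 -0.9953  0.0952  0.4253]
 [-0.9998 -0.0164 -0.0107 -0.0064]
 [ 0.0122 -0.095  -0.9954  1.1737]
 [ 0.      0.      0.      1.    ]]
```

View pics/top0b.png

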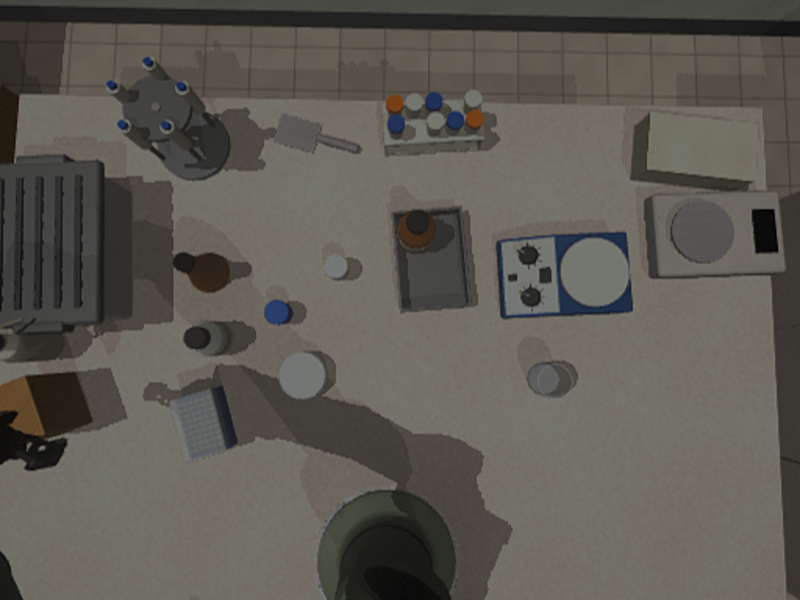

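View pics/scene0b.png

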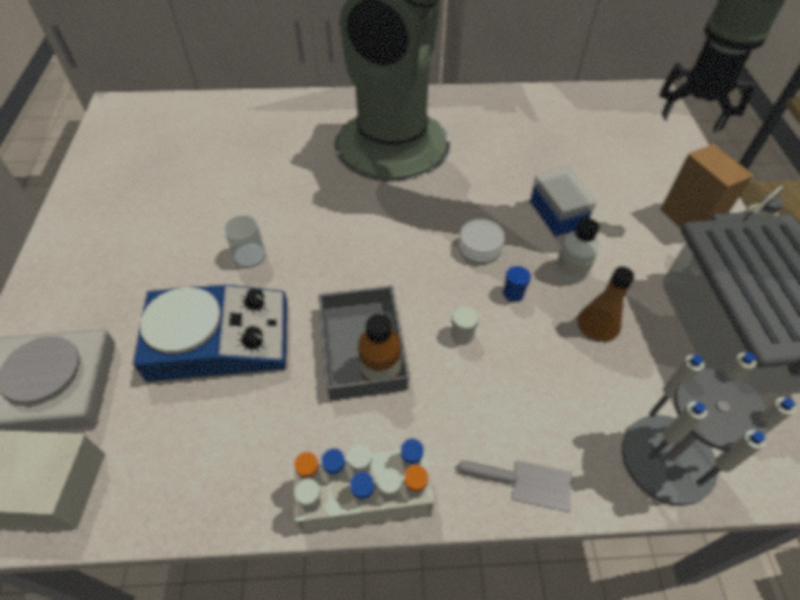

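The top view (800×600 scaled) shows:
- White jar at (336,267). The blue look-alike at (278,312) and the rack vials at about (435,115) are not meant.
- Flask at (210,270), with its stopper at (184,262).
- Tray at (432,258), with its toe at the lower right (469,305).
- Stirrer at (565,275), with the stirring knob at (530,296), the lower one.

Next I measure these with masks.

```bash
cat > h.py <<'E'
import cv2,numpy as np
from workcell import bot,grab_frame,calibration
np.set_printoptions(suppress=True,precision=4)
def ray(n,uv):
    c=calibration(n);K,T=np.array(c["camera_matrix"]),np.array(c["T"])
    return T[:3,3],T[:3,:3]@np.linalg.solve(K,[uv[0],uv[1],1.])
def on(n,uv,z):
    o,d=ray(n,uv);return (o+d*(z-o[2])/d[2])[:2]
def proj(n,p):
    c=calibration(n);K,T=np.array(c["camera_matrix"]),np.array(c["T"])
    q=K@(T[:3,:3].T@(np.asarray(p)-T[:3,3]));return q[:2]/q[2]
def blobs(im,mask,box,amin=30):
    x0,y0,x1,y1=box;m=np.zeros_like(mask);m[y0:y1,x0:x1]=mask[y0:y1,x0:x1]
    cs=[c for c in cv2.findContours(m,cv2.RETR_EXTERNAL,cv2.CHAIN_APPROX_NONE)[0] if cv2.contourArea(c)>amin]
    return sorted(cs,key=cv2.contourArea,reverse=True)
E
python3 - <<'E'
from h import *
t=cv2.imread("pics/top0.png");s=cv2.imread("pics/scene0.png")
H=cv2.cvtColor(t,cv2.COLOR_BGR2HSV);HS=cv2.cvtColor(s,cv2.COLOR_BGR2HSV)
print("top bench",H[190,300],"lid",H[170,215],"plate",H[174,381],"tray rim/floor",H[180,300],H[180,276],"stopper",H[168,118],"blue",H[202,330])
print("scn bench",HS[230,350],"lid",HS[202,297],"plate",HS[205,115])
def show(nm,n,cs,z):
    for c in cs[:3]:
        (x,y),r=cv2.minEnclosingCircle(c);e=cv2.fitEllipse(c) if len(c)>5 else None
        print(nm,"A",cv2.contourArea(c),"ell",np.round(e[0],1),np.round(e[1],1),"->",on(n,e[0],z))
w=cv2.inRange(H,(0,0,115),(180,40,255));
cv2.imwrite("pics/w.png",w)
show("plate","top",blobs(t,w,(355,148,408,200)),.085)
dark=cv2.inRange(H,(0,0,0),(180,255,55))
show("stopper","top",blobs(t,dark,(108,158,128,178),20),.158)
show("knobs","top",blobs(t,dark,(325,152,352,200),20),.07)
b=cv2.inRange(H,(100,120,30),(135,255,255))
c=blobs(t,b,(310,140,412,210))[0];r=cv2.minAreaRect(c);print("blue",r,[on("top",p,.0) for p in cv2.boxPoints(r)])
g=cv2.inRange(H,(0,0,0),(180,255,88))
c=blobs(t,g,(245,125,305,205))[0];r=cv2.minAreaRect(c);print("tray",r,[on("top",p,.05) for p in cv2.boxPoints(r)])
crop=t[115:215,100:420];
cv2.imwrite("pics/c1.png",np.clip(cv2.resize(crop,(800,250),interpolation=cv2.INTER_CUBIC)*1.6,0,255).astype(np.uint8))
big=np.clip(cv2.resize(t[125:210,235:345],(800,600),interpolation=cv2.INTER_CUBIC)*1.7,0,255)
A=np.vstack([cv2.resize(t[125:215,240:420],(800,400),interpolation=cv2.INTER_CUBIC),cv2.resize(t[145:190,105:240],(600,200),interpolation=cv2.INTER_CUBIC)[:, :, :] if 0 else cv2.copyMakeBorder(cv2.resize(t[145:190,105:240],(600,200),interpolation=cv2.INTER_CUBIC),0,0,0,200,cv2.BORDER_CONSTANT)])
cv2.imwrite("pics/c2.png",np.clip(A.astype(float)*1.7,0,255).astype(np.uint8))
E
```

```text
top bench [ 0  4 72] lid [ 60   4 119] plate [ 41  17 119] tray rim/floor [13 28 64] [20 11 71] stopper [20 26 29] blue [110 163  69]
scn bench [ 19  32 175] lid [ 43  29 184] plate [ 46  21 186]
plate A 1371.0 ell [380.3 173.6] [40.9 42.8] -> [ 0.5737 -0.396 ]
plate A 177.0 ell [404.4 153.8] [ 5.  82.2] -> [ 0.6357 -0.471 ]
stopper A 178.5 ell [120.  168.9] [12.8 20. ] -> [0.5645 0.3649]
knobs A 98.0 ell [339.5 189.6] [11.1 11.5] -> [ 0.5242 -0.2752]
knobs A 91.5 ell [337.8 162.8] [11.1 11.8] -> [ 0.607  -0.2705]
knobs A 41.0 ell [348.5 175.7] [ 5.7 10.4] -> [ 0.5676 -0.3033]
blue ((361.39642333984375, 175.5317840576172), (50.719276428222656, 83.1480712890625), 86.98721313476562) [array([ 0.652, -0.224]), array([ 0.6715, -0.4985]), array([ 0.5043, -0.5034]), array([ 0.4857, -0.2325])]
tray ((277.5287170410156, 165.31556701660156), (65.0046615600586, 50.06626892089844), 84.80557250976562) [array([0.6934, 0.0028]), array([ 0.7109, -0.1546]), array([ 0.5061, -0.1737]), array([ 0.4895, -0.0189])]
```

View pics/c2.png

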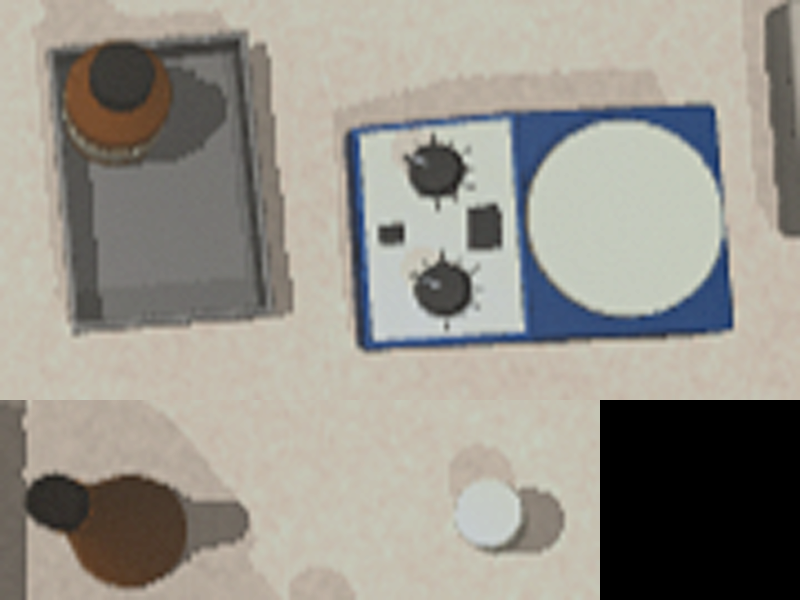

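The crop shows the outer rim corners of the tray at (49,50), (245,34), (268,314) and (73,331). The jar lid is at (490,513), the stopper at (58,502), and the lower (stirring) knob at (443,290). The jar is the only white screw-lid jar standing alone on the bench beside the tray, and the blue one is excluded.

Run:
```python
from h import *
f=lambda x,y:(240+x/4.444-.4,125+y/4.444-.4)
g=lambda x,y:(105+x/4.444-.4,145+(y-400)/4.444-.4)
C=np.array([on("top",f(*p),.05) for p in [(49,50),(245,34),(268,314),(73,331)]])
print("tray TL TR BR BL",C,"mean",C.mean(0),[np.linalg.norm(C[i]-C[(i+1)%4]) for i in range(4)])
x=(C[0]-C[3]+C[1]-C[2]);print("tray yaw deg",np.degrees(np.arctan2(x[1],x[0])))
print("jar",on("top",g(490,513),.062),"stopper",on("top",g(58,502),.158))
print("cap bottle",on("top",f(122,77),.15))
s=cv2.imread("pics/scene0.png")
print("scene: jar lid top",on("scene",(464*.64,317*.64),.062),"stopper",on("scene",(622*.64,278*.64),.158),"plate",on("scene",(180*.64,319*.64),.085),"knobs",on("scene",(253*.64,336*.64),.073),on("scene",(255*.64,296*.64),.073))
print("top knobs .073",on("top",(339.5,189.6),.07),"blue jar",on("top",(278*.64,310*.64),.062),"petri",on("top",(303*.64,375*.64),.042),"spare",on("top",(197*.64,337*.64),.138),"beaker",on("top",(548*.64,379*.64),.09))
```

```text
tray TL TR BR BL [[ 0.6914 -0.0003]
 [ 0.7055 -0.1394]
 [ 0.5063 -0.1566]
 [ 0.4922 -0.0204]] mean [ 0.5989 -0.0792] [np.float64(0.13985084627789293), np.float64(0.19999803910770744), np.float64(0.1369227925261829), np.float64(0.20024434994375226)]
tray yaw deg 5.331904763716898
jar [0.5792 0.1082] stopper [0.5683 0.3715]
cap bottle [ 0.6509 -0.0482]
scene: jar lid top [0.5832 0.1066] stopper [0.5824 0.3669] plate [ 0.5779 -0.3943] knobs [ 0.612  -0.2668] [ 0.5249 -0.2721]
top knobs .073 [ 0.5242 -0.2752] blue jar [0.4897 0.2188] petri [0.3633 0.1691] spare [0.434  0.3481] beaker [ 0.3652 -0.3027]
```

Call:
move_arm --jaw '[0, 0, 0, 0, 0, 0, 0, 0, 0, 0]' --dp '[[0, 0, 0], [0, 0, 0], [0, 0, 0], [-0.031, -0.047, 0], [-0.031, -0.047, 0], [-0.031, -0.047, 0], [-0.031, -0.047, 0], [-0.031, -0.047, 0], [-0.031, -0.047, 0], [-0.031, -0.047, 0]]' --rotation '[[0, 0, -0.0498], [0, 0, -0.0498], [0, 0, -0.0498], [0, 0, 0], [0, 0, 0], [0, 0, 0], [0, 0, 0], [0, 0, 0], [0, 0, 0], [0, 0, 0]]' --squeeze 30

```text
clock: 1.35
position: [0.4567, 0.2931, 0.2312]
tool_rot: [-3.141, -0.0, -3.141]
force: [0.6, 0.7, 0.4]
grip_width: 0.0854
```

Call:
move_arm --jaw '[0, 0, 0, 0, 0, 0]' --dp '[[-0.031, -0.047, 0], [-0.031, -0.047, 0], [-0.031, -0.047, 0.01], [-0.031, -0.047, 0.03], [-0.031, -0.046, 0.06], [0, 0, 0]]' --rotation '[[0, 0, 0], [0, 0, 0], [0, 0, 0], [0, 0, 0], [0, 0, 0], [0, 0, 0]]'

```text
clock: 2.1
position: [0.5785, 0.1051, 0.1499]
tool_rot: [-3.139, -0.005, 3.138]
force: [-1.0, -0.4, 0.8]
grip_width: 0.0854
```

Call:
move_arm --jaw '[0, 0, 0, 0, 255, 255, 255, 255, 255, 255]' --dp '[[-0.002, 0.0025, 0.045], [0, 0, 0.05], [0, 0, 0.04], [0, 0, 0.02], [0, 0, 0], [0, 0, 0], [0, 0, 0], [0, 0, 0], [0, 0, 0], [0, 0, 0]]' --rotation '[[0, 0, 0], [0, 0, 0], [0, 0, 0], [0, 0, 0], [0, 0, 0], [0, 0, 0], [0, 0, 0], [0, 0, 0], [0, 0, 0], [0, 0, 0]]'

```text
clock: 3.35
position: [0.5815, 0.1112, 0.0309]
tool_rot: [3.141, 0.002, -3.141]
force: [-1.9, 0.1, 7.1]
grip_width: 0.0473
```

Call:
move_arm --jaw '[255, 255, 255, 255, 255, 255, 255, 255, 255, 255]' --dp '[[0, 0, -0.03], [0, 0, -0.05], [0, 0, -0.045], [0.01, -0.03, 0], [0.012, -0.045, 0], [0.012, -0.048, 0], [0, -0.048, 0], [0, -0.045, 0], [0, -0.025, 0], [0, 0, 0]]' --rotation '[[0, 0, 0], [0, 0, 0], [0, 0, 0], [0, 0, 0], [0, 0, 0], [0, 0, 0], [0, 0, 0], [0, 0, 0], [0, 0, 0], [0, 0, 0]]'

```text
clock: 4.6
position: [0.5532, -0.0833, 0.1293]
tool_rot: [-3.141, -0.0, 3.14]
force: [0.4, 0.8, -0.5]
grip_width: 0.0471
```

Run:
```python
from h import *
o=bot.observe();print(o["position"],o["force"],o["grip_width"])
t=grab_frame("top");cv2.imwrite("pics/t1.png",t);s=grab_frame("scene");cv2.imwrite("pics/s1.png",s)
A=cv2.resize(s[100:280,150:390],(800,600),interpolation=cv2.INTER_CUBIC);cv2.imwrite("pics/s1b.png",A)
```

```text
[ 0.5532 -0.0833  0.1293] [ 0.4189  0.8113 -0.4661] 0.04709755731409539
```

View pics/s1b.png

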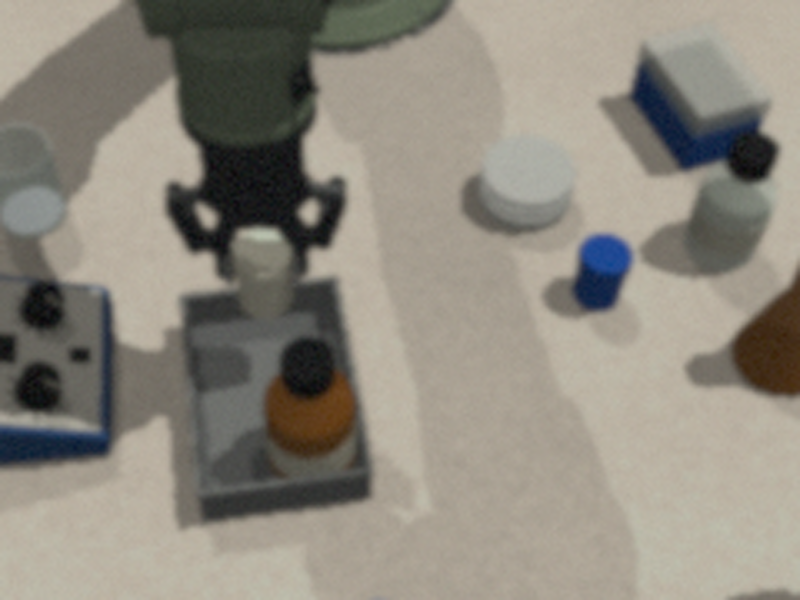

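The jar is held upright at (262,270) in the crop, over the free end of the tray. I lower it now.

Call:
move_arm --jaw '[255, 255, 255, 255, 255, 75, 75, 75, 75]' --dp '[[0, 0, 0.03], [0, 0, 0.04], [0, 0, 0.025], [0, 0, 0.013], [0, 0, 0.005], [0, 0, 0], [0, 0, 0], [0, 0, 0], [0, 0, 0]]' --rotation '[[0, 0, 0], [0, 0, 0], [0, 0, 0], [0, 0, 0], [0, 0, 0], [0, 0, 0], [0, 0, 0], [0, 0, 0], [0, 0, 0]]'

```text
clock: 5.82
position: [0.5538, -0.0819, 0.0393]
tool_rot: [-3.142, 0.0, -3.141]
force: [0.7, -0.3, -1.4]
grip_width: 0.0604
```

Call:
move_arm --jaw '[75, 75, 75, 75, 255, 255, 255, 255, 255, 255]' --dp '[[0, 0, 0], [0, 0, -0.03], [0, 0, -0.05], [0, 0, -0.058], [0.003, -0.033, 0], [0.003, -0.033, 0], [0.003, -0.033, 0], [0.003, -0.032, 0], [0, 0, 0.01], [0, 0, 0]]' --rotation '[[0, 0, 0], [0, 0, 0], [0, 0, 0], [0, 0, 0], [0, 0, 0], [0, 0, -0.03], [0, 0, 0], [0, 0, 0], [0, 0, 0], [0, 0, 0]]'

```text
clock: 7.08
position: [0.5486, -0.1862, 0.1407]
tool_rot: [3.141, -0.001, -3.047]
force: [-0.6, 0.9, 0.0]
grip_width: -0.0002
```

Run:
```python
from h import *
o=bot.observe();print(o["clock"],o["position"],o["tool_rot"],o["qpos"],o["grip_width"])
t=grab_frame("top");s=grab_frame("scene")
a=cv2.resize(t[110:210,230:370],(560,400),interpolation=cv2.INTER_CUBIC);b=cv2.resize(s[165:265,90:290],(560,200*7//5),interpolation=cv2.INTER_CUBIC)[:200*7//5]
A=np.vstack([a*1.0,b*1.0])[:600]; cv2.imwrite("pics/t2.png",np.clip(np.vstack([a*1.7,b[:200]*1.0]),0,255).astype(np.uint8))
```

```text
7.075 [ 0.5486 -0.1862  0.1407] [ 3.1408 -0.0011 -3.0466] [ 0.2663  0.5611 -0.0579  1.8015  0.0432  0.7814  1.8524] -0.0001880220384193754
```

View pics/t2.png

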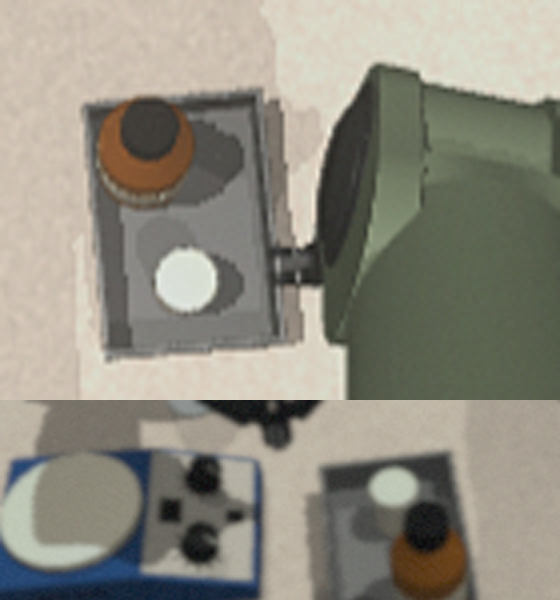

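The jar stands upright in the tray (top crop (187,280)), and the shut fingers are above the gap by the toe end.

Call:
move_arm --jaw '[255, 255, 255, 255, 255, 255, 255, 255]' --dp '[[0, 0, 0.03], [0, 0, 0.045], [0, 0, 0.045], [0, 0, 0.025], [0, 0, 0.011], [0.003, 0.009, 0], [0.003, 0.009, 0], [0, 0, 0]]' --rotation '[[0, 0, 0], [0, 0, 0], [0, 0, 0], [0, 0, 0], [0, 0, 0], [0, 0, 0], [0, 0, 0], [0, 0, 0]]'

```text
clock: 8.18
position: [0.5432, -0.1723, 0.0175]
tool_rot: [-3.141, 0.001, -3.046]
force: [0.8, 0.3, -0.2]
grip_width: 0.0003
```

Call:
move_arm --jaw '[255, 255, 255, 255, 255, 255, 255, 255]' --dp '[[0.005, 0.005, 0], [0.0082, 0.0085, 0], [0.0082, 0.0085, 0], [0.0082, 0.0085, 0], [0.0082, 0.0085, 0], [0.0082, 0.0085, 0], [0.0082, 0.0085, 0], [0.0082, 0.0085, 0]]' --rotation '[[0, 0, 0.005], [0, 0, 0.015], [0, 0, 0.015], [0, 0, 0.015], [0, 0, 0.015], [0, 0, 0.015], [0, 0, 0.015], [0, 0, 0.015]]'

```text
clock: 9.18
position: [0.4957, -0.1194, 0.0169]
tool_rot: [-3.141, 0.001, 2.888]
force: [0.8, -2.5, -0.3]
grip_width: -0.0
```

```bash
cat > tr.py <<'E'
from h import *
import sys
o=bot.observe();print(o["clock"],o["position"],o["tool_rot"],o["force"])
t=grab_frame("top");cv2.imwrite("pics/%s.png"%sys.argv[1],t)
a=cv2.resize(t[120:240,180:340],(800,600),interpolation=cv2.INTER_CUBIC)
for i in range(0,800,100): cv2.putText(a,str(180+i//5),(i,10),0,.35,(0,0,255),1)
for i in range(0,600,100): cv2.putText(a,str(120+i//5),(0,i+10),0,.35,(0,0,255),1)
cv2.imwrite("pics/%sb.png"%sys.argv[1],np.clip(a*1.7,0,255).astype(np.uint8))
E
python3 tr.py p1
```

```text
9.175 [ 0.4957 -0.1194  0.0169] [-3.1413  0.0008  2.888 ] [ 0.8381 -2.4795 -0.252 ]
```

View pics/p1b.png

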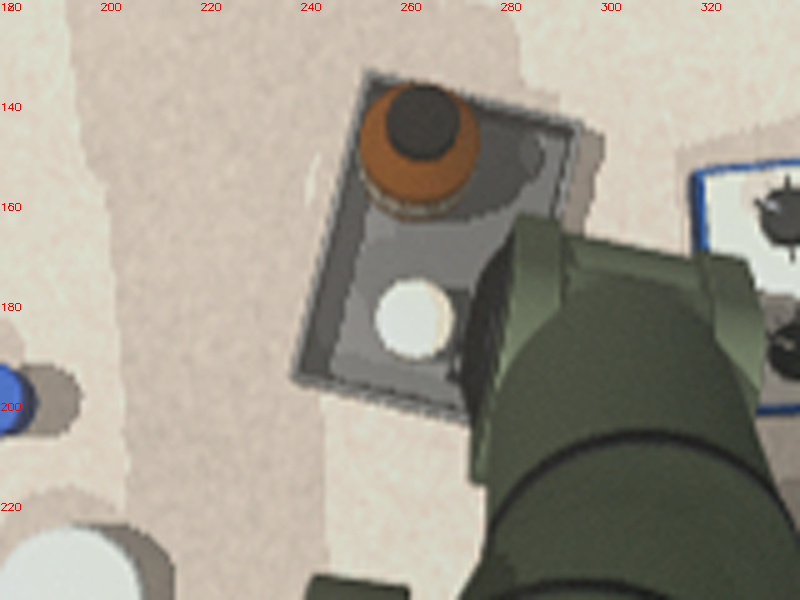

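The tray has turned about 20°, with the heel at (254,134) px and the jar still upright at (263,183). I keep pushing and compute the heel.

Call:
move_arm --jaw '[255, 255, 255, 255, 255, 255, 255, 255, 255, 255]' --dp '[[0.0082, 0.0085, 0], [0.0082, 0.0085, 0], [0.0082, 0.0085, 0], [0.0082, 0.0085, 0], [0.0082, 0.0085, 0], [0.0082, 0.0085, 0], [0.0082, 0.0085, 0], [0.0082, 0.0085, 0], [0.0082, 0.0085, 0], [0.0082, 0.0085, 0]]' --rotation '[[0, 0, 0.015], [0, 0, 0.015], [0, 0, 0.015], [0, 0, 0.015], [0, 0, 0.015], [0, 0, 0.015], [0, 0, 0.015], [0, 0, 0.015], [0, 0, 0.015], [0, 0, 0.015]]'

```text
clock: 10.48
position: [0.4677, -0.03, 0.0168]
tool_rot: [-3.142, 0.0, 2.418]
force: [-0.8, -1.7, -0.6]
grip_width: 0.0001
```

```bash
python3 - <<'E'
from h import *
f=lambda x,y:on("top",(180+x/5-.4,120+y/5-.4),.05)
h,b,r=f(370,72),f(297,380),f(578,122)
print(h,b,r,"yaw",np.degrees(np.arctan2(*(h-b)[::-1])),np.linalg.norm(h-b),np.linalg.norm(h-r))
E
python3 tr.py p2
```

```text
[ 0.6975 -0.0096] [0.5021 0.0326] [ 0.6679 -0.1411] yaw -12.182683869593145 0.199889546344794 0.13483820035729538
10.475 [ 0.4677 -0.03    0.0168] [-3.1416  0.0003  2.4178] [-0.8306 -1.6795 -0.6363]
```

View pics/p2b.png

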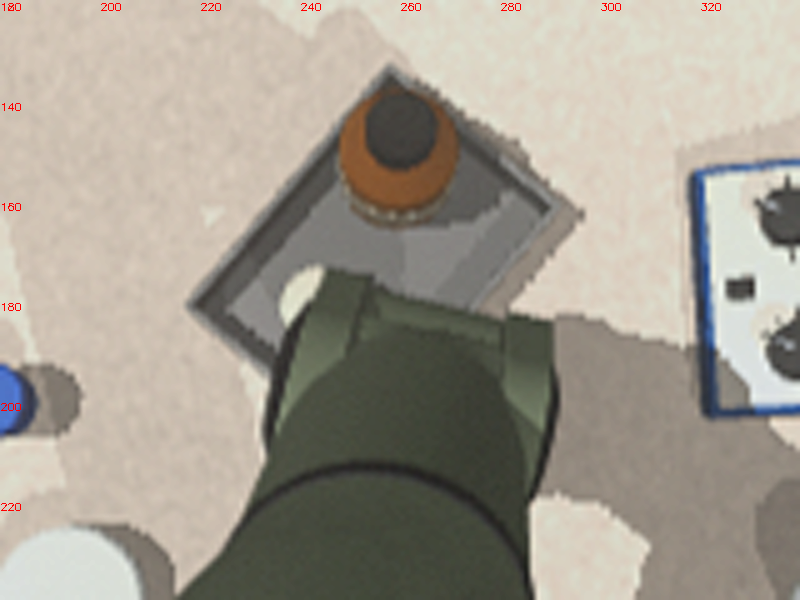

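About half way: heel at (258,133) px, tray near −40°. I continue.

Call:
move_arm --jaw '[255, 255, 255, 255, 255, 255, 255, 255, 255, 255]' --dp '[[0.0082, 0.0085, 0], [0.0082, 0.0085, 0], [0.0082, 0.0085, 0], [0.0082, 0.0085, 0], [0.0082, 0.0085, 0], [0.0082, 0.0085, 0], [0.0082, 0.0085, 0], [0.0082, 0.0085, 0], [0.0082, 0.0085, 0], [0.0082, 0.0085, 0]]' --rotation '[[0, 0, 0.015], [0, 0, 0.015], [0, 0, 0.015], [0, 0, 0.015], [0, 0, 0.015], [0, 0, 0.015], [0, 0, 0.015], [0, 0, 0.015], [0, 0, 0.015], [0, 0, 0.015]]'

```text
clock: 11.78
position: [0.4832, 0.0621, 0.0167]
tool_rot: [-3.141, 0.0, 1.947]
force: [-1.1, -2.1, 0.1]
grip_width: 0.0001
```

```bash
python3 - <<'E'
from h import *
f=lambda x,y:on("top",(180+x/5-.4,120+y/5-.4),.05)
h,b,r=f(391,65),f(188,303),f(563,206)
print(h,b,r,"yaw",np.degrees(np.arctan2(*(h-b)[::-1])),np.linalg.norm(h-b),np.linalg.norm(h-r))
E
python3 tr.py p3
```

```text
[ 0.7023 -0.0228] [0.5491 0.1013] [ 0.6142 -0.132 ] yaw -39.006695058015055 0.19717423563034422 0.14031012541617016
11.775 [0.4832 0.0621 0.0167] [-3.1413  0.0001  1.9475] [-1.136  -2.0622  0.104 ]
```

View pics/p3b.png

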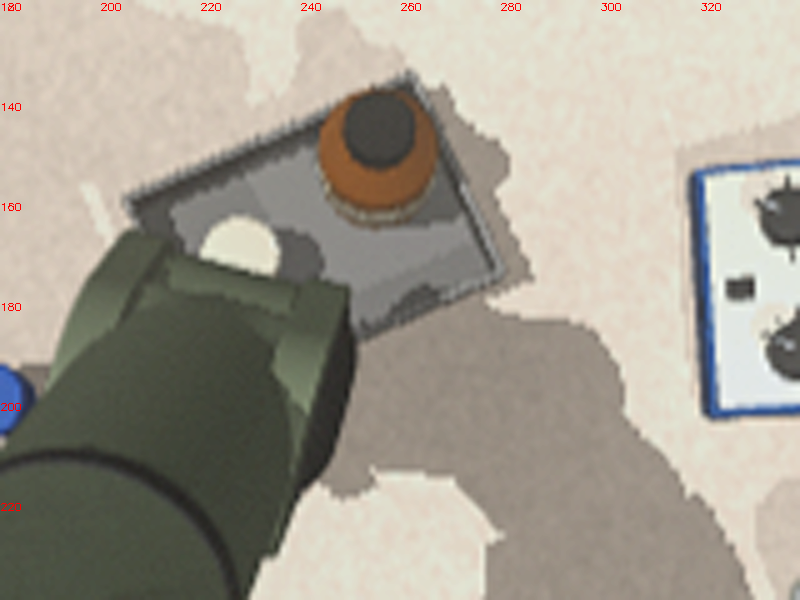

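Call:
move_arm --jaw '[255, 255, 255, 255, 255, 255, 255, 255, 255]' --dp '[[0.0082, 0.0085, 0], [0.0082, 0.0085, 0], [0.0082, 0.0085, 0], [0.0082, 0.0085, 0], [0.0082, 0.0085, 0], [0.0082, 0.0085, 0], [0.0082, 0.0085, 0], [0.0055, 0.0057, 0], [0, 0, 0]]' --rotation '[[0, 0, 0.015], [0, 0, 0.015], [0, 0, 0.015], [0, 0, 0.015], [0, 0, 0.015], [0, 0, 0.015], [0, 0, 0.015], [0, 0, 0.01], [0, 0, 0]]'

```text
clock: 12.95
position: [0.5232, 0.1225, 0.0166]
tool_rot: [3.141, 0.0, 1.588]
force: [-0.1, -0.3, 0.9]
grip_width: -0.0001
```

Call:
move_arm --jaw '[255, 255, 255, 255, 255]' --dp '[[0, -0.02, 0], [0, -0.025, 0], [0, 0, -0.05], [0, 0, -0.07], [0, 0, 0]]' --rotation '[[0, 0, 0], [0, 0, 0], [0, 0, 0], [0, 0, 0], [0, 0, 0]]'

```text
clock: 13.58
position: [0.4885, 0.1221, 0.1157]
tool_rot: [3.137, -0.002, 1.588]
force: [-0.4, 0.6, -1.3]
grip_width: -0.0
```

```bash
python3 - <<'E'
from h import *
f=lambda x,y:on("top",(180+x/5-.4,120+y/5-.4),.05)
h,b,r=f(411,71),f(127,200),f(501,272)
print(h,b,r,"yaw",np.degrees(np.arctan2(*(h-b)[::-1])),np.linalg.norm(h-b),np.linalg.norm(h-r))
E
python3 tr.py p4
```

```text
[ 0.6986 -0.0354] [0.6132 0.1411] [ 0.5718 -0.0934] yaw -64.17542407863482 0.1961158328874901 0.13947528053925418
13.575 [0.4885 0.1221 0.1157] [ 3.1368 -0.0021  1.588 ] [-0.3847  0.5981 -1.2801]
```

View pics/p4b.png

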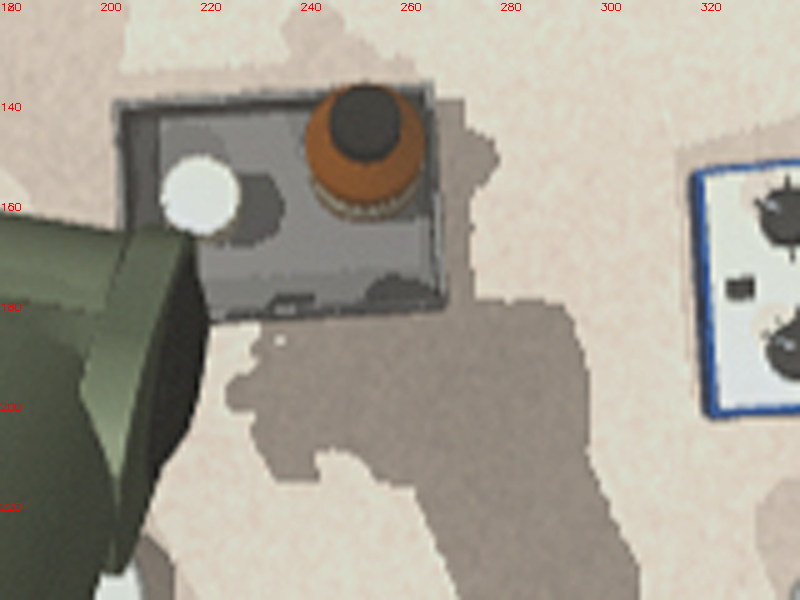

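The tray's right wall, (434,84)–(446,304), is parallel to the stirrer front, (695,175)–(708,415). The jar and bottle are upright. Next is the flask position.

Run:
```python
from h import *
f=lambda x,y:on("top",(180+x/5-.4,120+y/5-.4),.05)
h,b,r=f(434,84),f(117,102),f(446,304)
print(h,b,r,"yaw",np.degrees(np.arctan2(*(h-b)[::-1])),np.degrees(np.arctan2(*(h-r)[::-1])),"shift",np.linalg.norm(h-[.6914,-.0003]))
t=cv2.imread("pics/top0.png");s=cv2.imread("pics/scene0.png")
for n,im,box in(("top",t,(105,150,155,192)),("scene",s,(365,165,408,222))):
    H=cv2.cvtColor(im,cv2.COLOR_BGR2HSV)
    br=cv2.inRange(H,(3,110,25),(20,255,255));c=blobs(im,br,box)[0]
    print(n,"brown",cv2.boundingRect(c),cv2.minEnclosingCircle(c))
    dk=cv2.inRange(H,(0,0,0),(180,90,50 if n=="top" else 60));c=blobs(im,dk,box,10)[0]
    print(n,"dark",cv2.boundingRect(c),cv2.minEnclosingCircle(c),on(n,cv2.minEnclosingCircle(c)[0],.158),on(n,cv2.minEnclosingCircle(c)[0],.145))
# candidates: project
for p in [(.565,.370),(.570,.368),(.575,.366),(.58,.366)]:
    print(p,"top base",proj("top",(*p,0)),"stop",proj("top",(*p,.158)),"scene base",proj("scene",(*p,0)),"stop",proj("scene",(*p,.158)))
o,d=ray("top",(133.9,173.8));print("base",on("top",(133.9,173.8),.0))
```

```text
[ 0.6906 -0.0501] [0.6754 0.1492] [ 0.5511 -0.0593] yaw -85.65045356799722 3.788090661161786 shift 0.049760587954513706
top brown (120, 167, 26, 20) ((132.5, 176.5), 12.589778900146484)
top dark (110, 162, 15, 13) ((117.32142639160156, 168.0), 7.321530818939209) [0.567  0.3724] [0.5688 0.3772]
scene brown (370, 180, 31, 38) ((387.7933349609375, 199.33999633789062), 19.60413360595703)
scene dark (391, 172, 14, 12) ((397.5434875488281, 177.1413116455078), 6.802435874938965) [0.5797 0.3663] [0.5697 0.3734]
(0.565, 0.37) top base [135.8998 175.6529] stop [118.1296 168.7104] scene base [380.836  205.9162] stop [397.3355 172.7871]
(0.57, 0.368) top base [136.5899 174.1345] stop [118.9347 166.9615] scene base [380.611  207.3156] stop [397.1334 174.2652]
(0.575, 0.366) top base [137.2794 172.6174] stop [119.739  165.2143] scene base [380.3848 208.7229] stop [396.9299 175.7528]
(0.58, 0.366) top base [137.3508 171.0912] stop [119.8296 163.4566] scene base [380.8134 210.1096] stop [397.4668 177.2205]
base [0.5709 0.3767]
```

Call:
move_arm --jaw '[0, 0, 0, 0, 0, 0, 0, 0]' --dp '[[0, 0, -0.07], [0, 0, -0.07], [-0.03, 0.01, 0], [-0.05, 0.02, 0], [-0.06, 0.02, 0], [-0.06, 0.02, 0], [-0.06, 0.02, 0], [-0.047, 0.01, 0]]' --rotation '[[0, 0, 0], [0, 0, 0], [0, 0, 0], [0, 0, 0], [0, 0, 0], [0, 0, 0], [0, 0, 0], [0, 0, 0]]'

```text
clock: 14.62
position: [0.5709, -0.1247, 0.2234]
tool_rot: [-3.14, 0.0, 1.587]
force: [-0.0, 1.3, 0.1]
grip_width: 0.0855
```

I got the sign of tool x wrong and the arm went the other way. It stayed at z 0.22, well above everything. I reverse it now.

Call:
move_arm --jaw '[0, 0, 0, 0, 0, 0, 0, 0, 0, 0]' --dp '[[0.04, 0.001, 0], [0.065, 0.001, 0], [0.07, 0.001, 0], [0.07, 0.001, 0], [0.07, 0.001, 0], [0.07, 0.001, 0], [0.07, 0.001, 0], [0.07, 0.001, 0], [0.06, 0.001, 0], [0.036, 0, 0]]' --rotation '[[0, 0, 0], [0, 0, 0], [0, 0, 0], [0, 0, 0], [0, 0, 0], [0, 0, 0], [0, 0, 0], [0, 0, 0], [0, 0, 0], [0, 0, 0]]'

```text
clock: 15.88
position: [0.5693, 0.3768, 0.2227]
tool_rot: [-3.14, 0.001, 1.59]
force: [0.3, -0.3, -0.0]
grip_width: 0.0853
```

Run:
```python
from h import *
o=bot.observe();print(o["clock"],o["position"],o["tool_rot"],o["qpos"])
s=grab_frame("scene");cv2.imwrite("pics/s5.png",s)
a=cv2.resize(s[95:245,320:470],(600,600),interpolation=cv2.INTER_CUBIC);cv2.imwrite("pics/s5b.png",np.clip(a*1.3,0,255).astype(np.uint8))
```

```text
15.875 [0.5693 0.3768 0.2227] [-3.1398  0.0005  1.5899] [-1.0676  0.7291  0.6924  1.463  -0.4904  1.1287 -0.2691]
```

View pics/s5b.png

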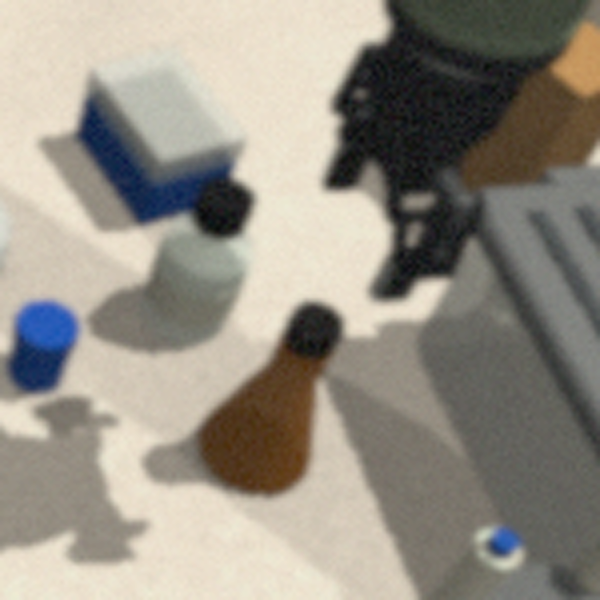

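The fingers at (345,180) and (395,290) straddle the stopper at (315,330) in this view, consistent with being centred above it. I descend and grip the neck.

Call:
move_arm --jaw '[0, 0, 0, 0, 255, 255, 255, 255, 255, 255]' --dp '[[-0.007, 0.002, 0.03], [0, 0, 0.045], [0, 0, 0.04], [0, 0, 0.02], [0, 0, 0], [0, 0, 0], [0, 0, 0], [0, 0, 0], [0, 0, 0], [0, 0, 0]]' --rotation '[[0, 0, 0], [0, 0, 0], [0, 0, 0], [0, 0, 0], [0, 0, 0], [0, 0, 0], [0, 0, 0], [0, 0, 0], [0, 0, 0], [0, 0, 0]]' --squeeze 50

```text
clock: 17.18
position: [0.5721, 0.3693, 0.1178]
tool_rot: [3.141, -0.001, 1.587]
force: [-1.8, -0.6, 4.7]
grip_width: 0.0351
```

Call:
move_arm --jaw '[255, 255, 255, 255, 255, 255, 255, 255, 255, 255]' --dp '[[0, 0, -0.02], [0, 0, -0.05], [0, 0, -0.06], [0, 0, -0.06], [-0.01, 0, -0.04], [-0.03, 0, -0.01], [-0.05, 0, 0], [-0.06, 0, 0], [-0.06, -0.001, 0], [-0.06, -0.001, 0]]' --rotation '[[0, 0, 0], [0, 0, 0], [0, 0, 0], [0, 0, 0], [0, 0, 0], [0, 0, 0], [0, 0, 0], [0, 0, 0], [0, 0, 0], [0, 0, 0]]'

```text
clock: 18.42
position: [0.5728, 0.1501, 0.3082]
tool_rot: [-3.141, 0.0, 1.586]
force: [0.8, -0.6, -2.4]
grip_width: 0.035
```

Call:
move_arm --jaw '[255, 255, 255, 255, 255, 255, 255, 255, 255, 255]' --dp '[[-0.06, -0.001, 0], [-0.06, -0.001, 0], [-0.06, -0.001, 0], [-0.06, -0.001, 0], [-0.06, -0.001, 0], [-0.06, -0.001, 0], [-0.06, -0.001, 0], [-0.06, -0.001, 0], [-0.06, -0.001, 0], [-0.05, 0, 0]]' --rotation '[[0, 0, 0], [0, 0, 0], [0, 0, 0], [0, 0, 0], [0, 0, 0], [0, 0, 0], [0, 0, 0], [0, 0, 0], [0, 0, 0], [0, 0, 0]]'

```text
clock: 19.68
position: [0.5724, -0.3217, 0.3082]
tool_rot: [-3.141, -0.0, 1.585]
force: [1.0, 0.9, -2.9]
grip_width: 0.035
```

Call:
move_arm --jaw '[255, 255, 255, 255, 255, 255]' --dp '[[-0.05, 0.001, 0], [-0.03, 0.001, 0.01], [-0.012, 0.0005, 0.03], [0, 0, 0.03], [0, 0, 0.02], [0, 0, 0]]' --rotation '[[0, 0, 0], [0, 0, 0], [0, 0, 0], [0, 0, 0], [0, 0, 0], [0, 0, 0]]'

```text
clock: 20.42
position: [0.5766, -0.3925, 0.2357]
tool_rot: [-3.14, -0.001, 1.587]
force: [0.3, -0.1, -2.1]
grip_width: 0.0349
```

Run:
```python
from h import *
o=bot.observe();print(o["clock"],o["position"],o["tool_rot"],o["force"])
s=grab_frame("scene");t=grab_frame("top");cv2.imwrite("pics/s6.png",s);cv2.imwrite("pics/t6.png",t)
a=cv2.resize(s[110:250,60:200],(600,600),interpolation=cv2.INTER_CUBIC);cv2.imwrite("pics/s6b.png",np.clip(a*1.3,0,255).astype(np.uint8))
```

```text
20.425 [ 0.5766 -0.3925  0.2357] [-3.14   -0.0009  1.5868] [ 0.3085 -0.1378 -2.0714]
```

View pics/s6b.png

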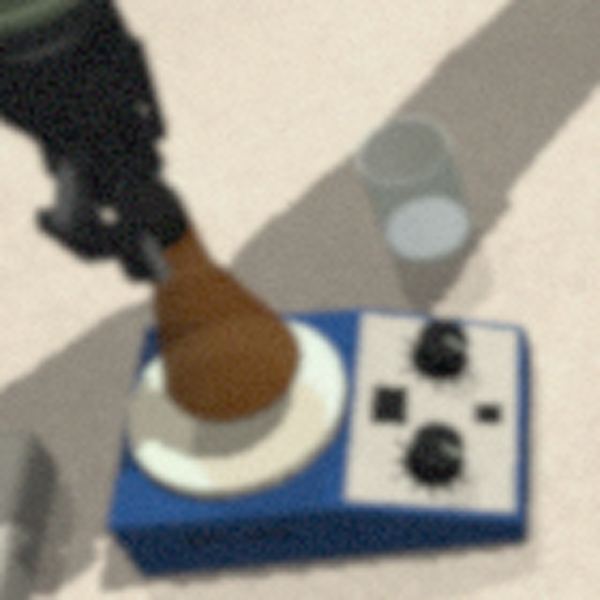

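Run:
```python
from h import *
f=lambda x,y:(60+x/4.286-.4,110+y/4.286-.4)
for y in (366,370,375): print("base",on("scene",f(232,y),.118))
print("plate",on("scene",f(238,406),.085))
H=cv2.cvtColor(cv2.imread("pics/s6.png"),cv2.COLOR_BGR2HSV)
br=cv2.inRange(H,(3,110,25),(20,255,255));c=blobs(None,br,(85,155,145,215))[0]
m=cv2.drawContours(np.zeros(br.shape,np.uint8),[c],-1,255,-1)
for v in range(180,212,3):
    u=np.where(m[v])[0]
    if len(u):print(v,u.min(),u.max(),end="; ")
a=np.linspace(0,6.28,120);
for p in [(.5766,-.3925),(.5766,-.397),(.5766,-.388)]:
    q=np.array([proj("scene",(p[0]+.042*np.cos(i),p[1]+.042*np.sin(i),.118)) for i in a]);print(p,"bbox",q.min(0),q.max(0))
```

```text
base [ 0.5711 -0.3892]
base [ 0.5742 -0.3887]
base [ 0.578 -0.388]
plate [ 0.5784 -0.3943]
180 97 119; 183 97 123; 186 98 125; 189 98 127; 192 99 128; 195 100 128; 198 100 127; 201 100 125; 204 103 122; 207 107 114; (0.5766, -0.3925) bbox [ 95.7043 184.2068] [128.2934 209.9198]
(0.5766, -0.397) bbox [ 93.9721 184.2723] [126.5898 209.9938]
(0.5766, -0.388) bbox [ 97.4357 184.1413] [129.9964 209.8457]
```

Call:
move_arm --jaw '[255, 255, 255, 255, 255, 255, 255]' --dp '[[-0.005, 0, 0.012], [0, 0, 0.012], [0, 0, 0.008], [0, 0, 0.004], [0, 0, 0.002], [0, 0, 0.002], [0, 0, 0]]' --rotation '[[0, 0, 0], [0, 0, 0], [0, 0, 0], [0, 0, 0], [0, 0, 0], [0, 0, 0], [0, 0, 0]]'

```text
clock: 21.4
position: [0.5775, -0.3967, 0.2047]
tool_rot: [3.142, 0.0, 1.587]
force: [-0.1, -0.5, -1.4]
grip_width: 0.0352
```

Call:
move_arm --jaw '[255, 255, 255]' --dp '[[0, 0, 0.002], [0, 0, 0.001], [0, 0, 0]]' --rotation '[[0, 0, 0], [0, 0, 0], [0, 0, 0]]'

```text
clock: 21.78
position: [0.5775, -0.397, 0.2028]
tool_rot: [3.141, 0.0, 1.587]
force: [-2.3, 1.7, 5.9]
grip_width: 0.0347
```

Call:
move_arm --jaw '[150, 75, 60, 60, 60, 60, 60, 60, 60, 60]' --dp '[[0, 0, 0], [0, 0, 0], [0, 0, 0], [0, 0, 0], [0, 0, -0.02], [0, 0, -0.04], [0, 0, -0.04], [0, 0, -0.02], [0.03, 0, 0], [0.05, 0, 0]]' --rotation '[[0, 0, 0], [0, 0, 0], [0, 0, 0], [0, 0, 0], [0, 0, 0], [0, 0, 0], [0, 0, 0], [0, 0, 0], [0, 0, 0], [0, 0, 0]]'

```text
clock: 23.02
position: [0.5758, -0.333, 0.2982]
tool_rot: [-3.141, 0.0, 1.585]
force: [0.7, 0.0, 0.1]
grip_width: 0.0651
```

Run:
```python
from h import *
o=bot.observe();print(o["clock"],o["position"],o["tool_rot"],o["qpos"])
t=grab_frame("top");s=grab_frame("scene");cv2.imwrite("pics/t7.png",t);cv2.imwrite("pics/s7.png",s)
f=lambda x,y:(60+x/4.286-.4,110+y/4.286-.4)
for z in(.061,.073):print(z,"top",on("top",(339.5,189.6),z),"scene",on("scene",f(440,350),z), "heat top",on("top",(337.8,162.8),z),"scene",on("scene",f(435,456),z))
from scipy.spatial.transform import Rotation as R
kz=np.array([-.019,.318,.948]);mid=np.array([.5235,-.2745,.061])
P=mid-.007*kz;pre=P+.10*kz
Rt=R.from_euler("xyz",o["tool_rot"]).as_matrix()
R2=Rt@R.from_rotvec([0,-.325,0]).as_matrix()
print("z after",R2[:,2],"P",P,"pre",pre,"dp now axes",Rt.T@(pre-o["position"])/.8)
# flask check
a=s[110:250,60:200];b=t[130:215,300:430]
A=np.hstack([cv2.resize(a,(400,400),interpolation=cv2.INTER_CUBIC)*1.2,cv2.resize(b,(400,262),interpolation=cv2.INTER_CUBIC)[:262].repeat(1,0) .copy() if 0 else cv2.copyMakeBorder(cv2.resize(b,(400,262),interpolation=cv2.INTER_CUBIC),0,138,0,0,cv2.BORDER_CONSTANT)*1.7])
cv2.imwrite("pics/k7.png",np.clip(A,0,255).astype(np.uint8))
```

```text
23.025 [ 0.5758 -0.333   0.2982] [-3.1413  0.0005  1.5851] [ 0.0026  0.6389  0.7445  1.4281 -0.4401  1.245   0.8034]
0.061 top [ 0.525  -0.2774] scene [ 0.5222 -0.2775] heat top [ 0.6085 -0.2727] scene [ 0.6071 -0.272 ]
0.073 top [ 0.5239 -0.2745] scene [ 0.5312 -0.2741] heat top [ 0.6065 -0.2698] scene [ 0.6149 -0.2687]
z after [ 0.0043 -0.3197 -0.9475] P [ 0.5236 -0.2767  0.0544] pre [ 0.5217 -0.2449  0.1492] dp now axes [ 0.1111 -0.0659  0.1863]
```

View pics/k7.png

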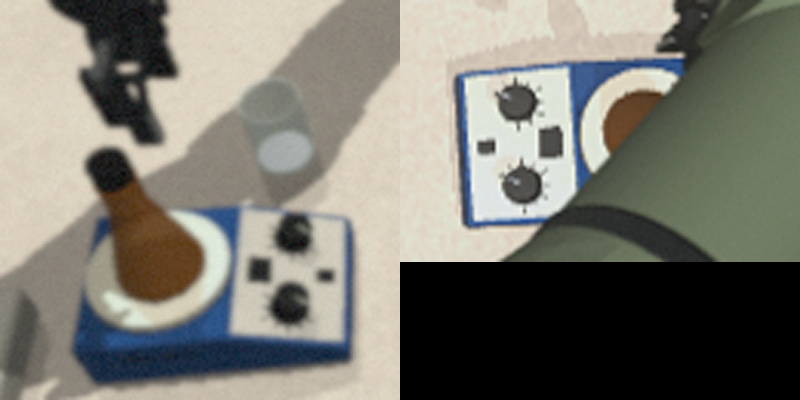

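The flask stands upright. Its base centre, about (159,269), nearly coincides with the plate centre, (158,271). The knobs are at (293,233) (stirring) and (290,303) (heating). Next I go to the stirring knob.

Call:
move_arm --jaw '[75, 75, 75, 75, 75, 75, 75, 75, 75]' --dp '[[0.04, -0.02, 0], [0.045, -0.03, 0.01], [0.025, -0.016, 0.05], [0, 0, 0.06], [0, 0, 0.05], [0, 0, 0.015], [0, 0, 0], [0, 0, 0], [0, 0, 0]]' --rotation '[[0, 0, 0], [0, 0, 0], [0, 0, 0], [0, 0, 0], [0, 0, 0], [0, -0.0345, 0], [0, -0.0345, 0], [0, -0.0345, 0], [0, 0, 0]]'

```text
clock: 24.25
position: [0.5226, -0.2436, 0.1495]
tool_rot: [-3.139, 0.326, 1.591]
force: [0.2, 0.2, -0.4]
grip_width: 0.0601
```

Run:
```python
from h import *
from scipy.spatial.transform import Rotation as R
o=bot.observe();print(o["clock"],o["position"],o["tool_rot"],o["qpos"],o["grip_width"])
kz=np.array([-.019,.318,.948]);mid=np.array([.5237,-.276,.061]);P=mid-.007*kz
Rt=R.from_euler("xyz",o["tool_rot"]).as_matrix();print(Rt,"dp",Rt.T@(P-o["position"])/.8)
```

```text
24.25 [ 0.5226 -0.2436  0.1495] [-3.1395  0.3257  1.5915] [-0.4361  0.7107  0.8737  1.9448 -0.3685  0.6234  0.5868] 0.060131579594096075
[[-0.0196  0.9998  0.0045]
 [ 0.9472  0.02   -0.3199]
 [-0.32   -0.002  -0.9474]] dp [-0.003   0.0009  0.1265]
```

Call:
move_arm --jaw '[75, 75, 75, 75, 75, 255, 255, 255, 255, 255]' --dp '[[-0.003, 0.001, 0.04], [0, 0, 0.04], [0, 0, 0.026], [0, 0, 0.012], [0, 0, 0.006], [0, 0, 0], [0, 0, 0], [0, 0, 0], [0, 0, 0], [0, 0, 0]]' --rotation '[[0, 0, 0], [0, 0, 0], [0, 0, 0], [0, 0, 0], [0, 0, 0], [0, 0, 0], [0, 0, 0], [0, 0, 0], [0, 0, 0], [0, 0, 0]]' --squeeze 25

```text
clock: 25.5
position: [0.5239, -0.2794, 0.0576]
tool_rot: [3.141, 0.325, 1.587]
force: [-1.3, 1.9, 7.3]
grip_width: 0.0331
```

Call:
move_arm --jaw '[255, 255, 255, 255, 255, 255, 255, 255, 255]' --dp '[[0, 0, 0], [0, 0, 0], [0, 0, 0], [0, 0, 0], [0, 0, 0], [0, 0, 0], [0, 0, 0], [0, 0, 0], [0, 0, 0]]' --rotation '[[0, 0, 0.03], [0, 0, 0.05], [0, 0, 0.05], [0, 0, 0.05], [0, 0, 0.05], [0, 0, 0.05], [0, 0, 0.04], [0, 0, 0.015], [0, 0, 0]]'

```text
clock: 26.62
position: [0.5229, -0.2789, 0.0573]
tool_rot: [2.858, 0.159, 0.511]
force: [-8.4, 7.0, 15.3]
grip_width: 0.033
```

Run:
```python
from h import *
from scipy.spatial.transform import Rotation as R
o=bot.observe();print(o["clock"],o["position"],o["force"],o["moment"],o["grip_width"])
A=R.from_euler("xyz",[3.141,.325,1.587]);print((A.inv()*R.from_euler("xyz",o["tool_rot"])).as_rotvec())
```

```text
26.625 [ 0.5229 -0.2789  0.0573] [-8.4106  6.9788 15.2602] [ 1.0057  1.6539 -0.588 ] 0.03301729014145744
[ 0.0018 -0.      1.0529]
```

Turned 1.053 rad with no sign of slipping. I release and retreat along the tool axis.

Call:
move_arm --jaw '[150, 75, 75, 75, 75, 75, 75, 75]' --dp '[[0, 0, 0], [0, 0, 0], [0, 0, 0], [0, 0, -0.02], [0, 0, -0.05], [0, 0, -0.06], [0, 0, -0.06], [0, 0, -0.06]]' --rotation '[[0, 0, 0], [0, 0, 0], [0, 0, 0], [0, 0, 0], [0, 0, 0], [0, 0, 0], [0, 0, 0], [0, 0, 0]]'

```text
clock: 27.62
position: [0.5221, -0.2148, 0.2488]
tool_rot: [2.857, 0.159, 0.511]
force: [0.8, -0.0, 0.0]
grip_width: 0.0603
```

Run:
```python
from h import *
o=bot.observe();print(o["clock"],o["position"],o["force"],o["grip_width"])
s=grab_frame("scene");t=grab_frame("top");cv2.imwrite("pics/s8.png",s);cv2.imwrite("pics/t8.png",t)
a=cv2.resize(s[130:270,60:270],(600,400),interpolation=cv2.INTER_CUBIC);b=cv2.resize(s[170:220,130:190],(200,167),interpolation=cv2.INTER_CUBIC)
A=np.zeros((600,800,3));A[:400,:600]=a*1.2;A[:167,600:]=b*1.2
c=cv2.resize(t[125:205,180:420],(600,200),interpolation=cv2.INTER_CUBIC);A[400:,:600]=c*1.7
b=cv2.resize(t[150:205,320:360],(200,275),interpolation=cv2.INTER_CUBIC);A[300:575,600:]=b*1.7
cv2.imwrite("pics/f8.png",np.clip(A,0,255).astype(np.uint8))
```

```text
27.625 [ 0.5221 -0.2148  0.2488] [ 0.763  -0.0079  0.0105] 0.06027622623196388
```

No more pictures can be viewed, so I check numerically: the knob pointers before and after, the flask base, and the tray corners.

Run:
```python
from h import *
def ptr(im,uv):
    g=cv2.cvtColor(im,cv2.COLOR_BGR2GRAY).astype(float);u,v=uv
    Y,X=np.mgrid[:g.shape[0],:g.shape[1]];r=np.hypot(X-u,Y-v);m=(r<4.2)
    w=np.where(m,np.clip(g-np.percentile(g[m],60),0,None),0)
    return (w*X).sum()/w.sum()-u,(w*Y).sum()/w.sum()-v
S={k:cv2.imread(f"pics/{k}.png") for k in("s7","s8","top0","t8","p4","scene0")}
tops={"stir":(.5235,-.2735,.0725),"heat":(.6065,-.269,.0725)}
for n,ims in(("scene",("scene0","s7","s8")),("top",("top0","t8"))):
    for k,p in tops.items():
        c=proj(n,p)
        for i in ims:
            q=np.array(ptr(S[i],c)); d=on(n,c+q,.0725)-on(n,c,.0725)
            g=cv2.cvtColor(S[i],cv2.COLOR_BGR2GRAY)[int(c[1])-4:int(c[1])+5,int(c[0])-4:int(c[0])+5]
            print(n,i,k,"pointer deg world",round(np.degrees(np.arctan2(d[1],d[0]))),"mean gray",g.mean())
            if n=="scene" and k=="stir" and i!="scene0" : print(g)
H=cv2.cvtColor(S["s8"],cv2.COLOR_BGR2HSV);br=cv2.inRange(H,(3,110,25),(20,255,255))
for im in("s7","s8"):
    br=cv2.inRange(cv2.cvtColor(S[im],cv2.COLOR_BGR2HSV),(3,110,25),(20,255,255));c=blobs(None,br,(75,140,150,230))[0];x,y,w,h=cv2.boundingRect(c);print(im,"flask",x,y,w,h)
a=np.linspace(0,6.28,120);q=np.array([proj("scene",(.5755+.042*np.cos(i),-.395+.042*np.sin(i),.087)) for i in a]);print("expected base",q.min(0),q.max(0))
d=cv2.absdiff(S["p4"],S["t8"])[130:185,225:285];print("tray region change",d.mean(),(d.max(2)>25).mean())
```

```text
scene scene0 stir pointer deg world 87 mean gray 43.79012345679013
scene s7 stir pointer deg world 88 mean gray 45.629629629629626
[[125  96  64  51  54  56  59  63  74]
 [109  74  49  37  36  32  36  40  47]
 [ 84  52  34  34  32  25  42  39  44]
 [ 69  40  33  27  33  45  61  61  55]
 [ 55  37  31  31  38  55  69  81  79]
 [ 44  35  25  33  31  41  60  77  85]
 [ 26  29  40  30  29  37  44  55  71]
 [ 23  19  27  35  36  31  33  37  43]
 [ 27  20  26  27  25  25  28  31  23]]
scene s8 stir pointer deg world 19 mean gray 30.160493827160494
[[77 53 42 34 30 35 39 44 52]
 [65 41 30 18 18 18 28 25 36]
 [55 30 21 22 25 24 12 27 24]
 [41 24 26 23 29 29 29 28 26]
 [33 18 22 26 32 42 38 28 14]
 [23 27 22 23 37 48 47 35 15]
 [24 21 16 29 42 50 41 31 18]
 [19 14 16 24 40 48 45 30 16]
 [26 13 13 21 30 30 26 24 26]]
scene scene0 heat pointer deg world 76 mean gray 47.098765432098766
scene s7 heat pointer deg world 77 mean gray 50.55555555555556
scene s8 heat pointer deg world 74 mean gray 44.592592592592595
top top0 stir pointer deg world 55 mean gray 44.45679012345679
top t8 stir pointer deg world 52 mean gray 27.65432098765432
top top0 heat pointer deg world 64 mean gray 43.02469135802469
top t8 heat pointer deg world 133 mean gray 70.12345679012346
s7 flask 96 172 35 43
s8 flask 96 173 35 42
expected base [ 98.8965 190.6777] [130.6105 216.0484]
tray region change 14.27 0.2109090909090909
```

Run:
```python
from workcell import workorder
print(workorder.job_done())
```

```text
the job is handed in; nothing more can be done
None
```

I did all four steps and handed the job in at about 28 s on the robot's clock. No verdict is reported, so what follows rests on my own checks.

- **Jar:** it stands upright in the tray, seen in the later top views.
- **Tray:** I swung it flat on the bench and its end wall is parallel to the stirrer's front, within about 1–2°. The bottle corner crept about 50 mm (limit 75 mm).
- **Flask:** it is upright, and its base is within a few mm of the plate's centre in the scene view. It met the plate gently, with about 8 N.
- **Stirring knob:** I turned it 1.053 rad clockwise with a firm grip. The pointer in the scene camera moved about 63–69°, roughly 1.1–1.2 rad. That is a coarse reading, a little above the tool's 60° but inside the allowed band.
- **Heating knob:** unchanged in the scene view (77° before, 74° after).

**Checks that failed or disagreed:**
- The last picture could not be viewed because the limit of 12 was reached, so the final check was numerical.
- The last top-view readings disagreed: the stirring knob seemed not to have moved (55° to 52°), the heating knob seemed to jump (64° to 133°), and the tray region changed between pictures. I put this down to the arm and its shadow, unconfirmed.
- I did not check the spare bottle, beaker and petri dishes at the end.

One move went the wrong way by mistake. It stayed at 0.22 m, well above everything, and touched nothing.

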